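# Lock the bench spindle

### The arm

A 6-joint arm with a two-finger parallel gripper is mounted at the origin on a cart in front of the work surface, level with it; the furniture and walls round the work are solid. World frame = base frame: x ahead of the robot, y to its left, z up, the work surface at z = 0. Lengths are in mm, angles in rad, forces in N, time in s.
With the tool pointing down it reaches from about 275 to 1000 mm from the base axis. Payload 8.4 kg.
Tool frame: the origin (TCP) lies midway between the tips of the shut fingers; the grasp point (between the pads) lies 19 mm behind it; z points along the fingers, x is the direction in which the jaws open and shut, and the axes are right-handed (so a half turn about z gives the same grasp; the last joint's range is limited). The gripper opens to 85 mm and grips with 20 to 120 N. Pads are 22 mm wide; open, the fingers measure 114 mm over their backs; the gripper's body (76 mm by 85 mm) begins 54 mm behind the grasp point. The pads swing forward as they close: fully open they stand 13 mm farther back than shut.
Start: joints at [-1.295, 0.353, 1.633, -0, 1.155, -0.002], TCP at [171.399, -601.041, 231.281] pointing down, gripper open.
Joint ranges: [-2.63, 2.63], [-0.92, 2.1], [0.06, 2.66], [-1.3, 4.44], [0, 2.69], [-3.02, 3.02]. Speed limits (rad/s): [2.22, 2.22, 2.79, 3.14, 3.14, 3.14].

### API

Orientations are given as [roll, pitch, yaw] about the fixed x, y, z axes, in that order (R = Rz(yaw) Ry(pitch) Rx(roll)).
In Python, from rig import sense, grab_frame, camera_model, job gives the robot as it stands.
- The arm moves only by the tool arm_command, never from a script. Its argument "plan" is a list of rows, each an object with "translation": the shift along the tool's x, y, z in cm, a list of three; "twist": the turn about the tool's z in rad; "gripper": the opening, from 0 (shut) to 1 (fully open). A call has exactly 5 rows; each row is the pose to reach, as a shift and turn from the pose measured when the call began, along the tool's axes at that moment; what a row does not reach only later rows make up. A row lasts 1/12 s, in which the tool goes at most 41.7 mm and 7.16 degrees, less where a joint would pass 70% of its speed; a pose out of reach is approached as far as the arm can. A call with a gripper value outside its range is refused whole. The fingers move at their own pace and stop on an object; "squeeze" is the grip in N (left out, the last holds). Time passes only in rows, so rows that repeat a pose let the fingers close, or fill a call up. It gives the time, the measured TCP pose, the force and the opening at its end, in the units of the state.
- sense(): the state, without advancing time (a new reading comes with each control period).
- grab_frame(name): name is "scene" or "side" or "wrist"; returns the picture (384x512x3 uint8, blue, green, red); there is no depth.
- camera_model(name): a dict with "fx", "fy", "cx", "cy" (pixels), "pose" (4x4, takes a point from camera to world coordinates). Camera axes: x right, y down, z forward; pixel columns grow to the right and rows downward; lengths in mm; the calibration is good to about 2 mm. A picture is of the moment at which its call begins: read the wrist's pose just before it. camera_model takes no time and is no camera call; for the wrist camera it gives the pose at the moment of the call.
- job.sign_off(): hands the job in, once; it reports no verdict.
The state is a dict: "clock": time; "qpos": joint angles; "qvel": joint speeds; "joint_efforts": joint torques, N m; "eef_pos": TCP position; "tcp_rot": TCP orientation; "contact_force": force on the tool from outside, world axes, zero at the start; "wrist_torque": the same for the moment, N m; "opening": opening from 0.0 (shut) to 1.0 (fully open).
Only numpy, scipy, OpenCV 4.12 (cv2) and the standard library are available. Lean on these libraries where they do the work, as an engineer would, in place of code of your own. Each camera call takes 0.05 s, during which the arm holds its last target.

### The job

Lock the spindle of the bench shaft lock: push the post of the brass slotted disc gently round with the fingertips until the slot lines up with the steel bar, then push the bar by its orange head through the slot into the keeper until it is fully home. Only push: do not grip the post or lift the bar, and leave the rings and tools lying around the lock where they are.

Things in the scene. Friction and masses are not known exactly. Their poses are not given: they have to be found in the camera images.
- shaft_lock: Shaft lock: grey bed plate 100 x 305 x 10 mm (4 bolt heads to z 15) fixed on a wooden board 12 mm thick. Origin on the board's top, on the disc's vertical spindle axis; z up, y along the bar's sliding direction (the bar is pushed to +y), x across. Plate spans x -50..50, y -230..75 mm; board x -118..150, y -240..85.
- guide (a point): Mouth of the bar guide facing the disc: two blue cheeks, 41 mm over their outsides, 17 mm apart, top 34 mm above the board, from y -100 to -42 mm in the shaft_lock frame; this point midway between them at y -42, z 34 mm. The bar lies between them on a track 40 mm wide, z 16 mm, y -223 to -41 mm.
- keeper (a point): Centre of the keeper's roof: dark steel tunnel behind the disc, 43 mm wide, opening 19 mm wide, y +40 to +66 mm in the shaft_lock frame; this point at y +53, at its top, 44 mm above the board.
- lock_disc (a joint): Turn of the brass disc on its spindle, rad, counter-clockwise from above. The slot runs right across, so it lines up with the bar at 0 and at pi; stops at -0.5 and pi+0.5. It stays where left; friction 0.06 N m (3 N at the post). In the shaft_lock frame the post is on the +x side of the spindle at 0, the +y (keeper) side at pi/2, the -x side at pi.
- disc_slot (a point): Centre of the disc's top face on the spindle axis, 34.5 mm above the board. Disc 64 mm across; slot 20 mm wide (mouths chamfered to 26 mm), open at the top and both ends, dark floor at z 15 mm. y axis along the slot; x axis points to the post.
- post_top (a point): Top centre of the black upright post on the disc: 14 mm diameter, 21.5 mm from the spindle axis, square to the slot. It rises from the disc's top face (z 34.5 mm) to z 75 mm; pushed sideways with some 3 to 5 N it turns the disc; a gripper squeezing it would break the rules.
- bar_head (a point): Centre of the rear face of the bar's orange push head: 36 wide, 16 thick, 36 mm high (z 17 to 53 mm above the board, this point at 35). y axis from head to nose = push direction. Home is when the head's front face, 16 mm ahead of this point, meets the ends of the guide cheeks: this point then at y -116 mm in the shaft_lock frame.
- bar_nose (a point): Tip of the bar's tapered nose (6 mm wide at the tip, taper 12 mm long), 174 mm ahead of bar_head. Starts short of the disc; when home it is at y +58 mm in the shaft_lock frame, inside the keeper.
- near_ring: Bystander on the board beside the lock: small ground-steel bearing ring, 62 mm across, 12 mm high. Origin at the centre of its underside. Loose; leave it alone.
- near_ring2: Bystander on the board beside the lock: larger ground-steel bearing ring, 80 mm across, 16 mm high. Origin at the centre of its underside. Loose; leave it alone.
- near_micrometer: Bystander on the board beside the lock: outside micrometer lying flat, 48 x 130 x 12 mm. Origin at the centre of its underside. Loose; leave it alone.
- near_loupe: Bystander on the board beside the lock: black eye loupe, 32 mm across, 26 mm high. Origin at the centre of its underside. Loose; leave it alone.
- near_key: Bystander on the board beside the lock: dark hex key lying flat, 28 x 72 x 7 mm. Origin at the centre of its underside. Loose; leave it alone.
- lock_bar: The whole steel bar, 14 x 14 mm with an orange head, 174 mm long in all, about 0.3 kg, loose in its open-topped guide. Origin at the centre of the bar's underside, below the front face of the head (16 mm ahead of bar_head); y axis towards the nose.

How it is judged (in metres and radians):
On the way, in this order (a step that is already met when the one before it is completed fails the run):
1. the disc's slot is lined up with the bar (angle between the y axis of disc_slot and the y axis of shaft_lock, either way round below 0.13 rad), for 0.2 s.
2. the bar is pushed through the slot, home in the keeper (y of bar_nose in the frame of shaft_lock above 0.052 m and x of bar_nose in the frame of shaft_lock between -0.006 and 0.006 m and x of bar_head in the frame of shaft_lock between -0.008 and 0.008 m), for 0.2 s.
At the end, for the whole second after the job is handed in: Slot along the bar within 0.13 rad (either way round); bar flat in its guide and at rest, its nose at least 52 mm beyond the spindle axis (home is 58) and within 6 mm sideways of the keeper's middle, its head within 8 mm sideways of the guide's middle (all of step 2 and angle between the y axis of disc_slot and the y axis of shaft_lock, either way round below 0.13 rad and linear speed of lock_bar below 0.01 m/s and height (world z) of bar_nose below 0.042 m and height (world z) of bar_head below 0.054 m); the robot touches nothing.
It fails at once if the bar is lifted in its guide (either end more than 10 mm) (height (world z) of bar_head above 0.057 m or height (world z) of bar_nose above 0.045 m).
It fails at once if the fingers grip or press the disc or its post with over 32 N (contact force between the fingers and lock_disc above 32 N).
It fails at once if a ring, the micrometer, the loupe or the hex key beside the lock is moved by more than 15 mm (distance of any of near_ring, near_ring2, near_micrometer, near_loupe, near_key from where it was at the start of the episode above 0.015 m).
It also fails if it takes over 48 s, if anything falls off the work surface, if the arm or the gripper's body presses on something with over 40 N, if the wrist force passes 120 N, or if a joint passes its speed limit or range.

## Working session

There is one attempt and no reset: what is moved stays moved. The work goes in short steps, Python scripts to look and compute and a tool call to move; the robot and the scene stay as the last step left them, time stands still between calls to the robot, and variables do not carry over. Pictures are saved under pics/ and viewed, and the job is handed in when it is done.

Besides the shell and the picture viewer there is one more tool, called after "Emit:" as name([rows], argument=value, ...), one row to a line, values as JSON. arm_command: Moves the arm, as the interface text tells. Its arguments: {"type":"object","properties":{"plan":{"type":"array","items":{"type":"object","properties":{"translation":{"type":"array","items":{"type":"number"}},"twist":{"type":"number"},"gripper":{"type":"number"}}}},"squeeze":{"type":"number"}},"required":["plan"]}

```bash
mkdir -p pics
cat > a.py <<'E'
from rig import sense, grab_frame, camera_model, job
import cv2, numpy as np
E
python3 - <<'E'
from a import *
print(sense())
for n in ["scene","side","wrist"]:
    m=camera_model(n); f=grab_frame(n); cv2.imwrite(f"pics/{n}0.png",f); print(n,m)
E
```

```text
{'clock': 0.0, 'qpos': array([-1.29541861e+00,  3.53677461e-01,  1.63414618e+00,  1.29652783e-05,
        1.15521134e+00, -2.39237213e-03]), 'qvel': array([ 0.00055107, -0.00145534, -0.00045216,  0.0008937 ,  0.00072755,
        0.00229262]), 'joint_efforts': array([ 3.87005020e-04, -6.05248618e+01, -3.42061508e+01, -9.47589228e-05,
        9.35135846e-03,  1.23214019e-05]), 'eef_pos': array([ 171.25793216, -600.5702045 ,  230.53822651]), 'tcp_rot': array([-3.14157735e+00,  1.44230015e-03, -1.29303147e+00]), 'contact_force': array([ 0.28340645,  0.24386473, -0.16628942]), 'wrist_torque': array([0.01287639, 0.00383163, 0.0104659 ]), 'opening': 0.9965582125068153}
scene {'fx': 363.80413015600226, 'fy': 363.80413015600226, 'cx': 251.58461950836647, 'cy': 185.58743529488214, 'pose': array([[-7.56152939e-01, -4.78854110e-01,  4.46017347e-01,
         2.49982506e+02],
       [-6.54228705e-01,  5.37813466e-01, -5.31734405e-01,
         4.63313741e+02],
       [ 1.47490698e-02, -6.93869885e-01, -7.19949337e-01,
         6.91167504e+02],
       [ 0.00000000e+00,  0.00000000e+00,  0.00000000e+
[... 246 characters left out ...]
02372e-01,  3.45039353e-01, -8.80412524e-01,
         7.79836989e+02],
       [-2.84421822e-02, -9.34201381e-01, -3.55610492e-01,
         4.01608826e+02],
       [ 0.00000000e+00,  0.00000000e+00,  0.00000000e+00,
         1.00000000e+00]])}
wrist {'fx': 313.5040026896897, 'fy': 313.5040026896897, 'cx': 257.00585729262446, 'cy': 188.6135528281755, 'pose': array([[ 2.74045106e-01, -9.16427837e-01, -2.91649276e-01,
         2.44974884e+02],
       [-9.61716290e-01, -2.61464043e-01, -8.20873447e-02,
        -5.80278370e+02],
       [-1.02867107e-03,  3.02979494e-01, -9.52996520e-01,
         3.72934063e+02],
       [ 0.00000000e+00,  0.00000000e+00,  0.00000000e+00,
         1.00000000e+00]])}
```

View pics/scene0.png

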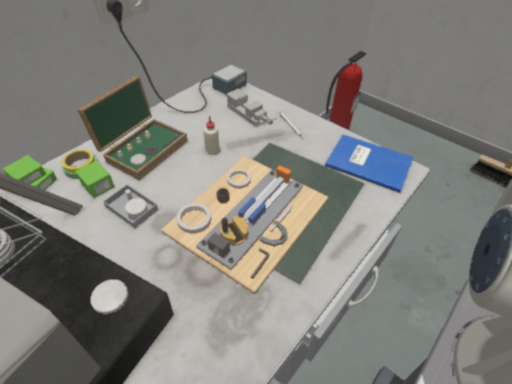

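View pics/side0.png

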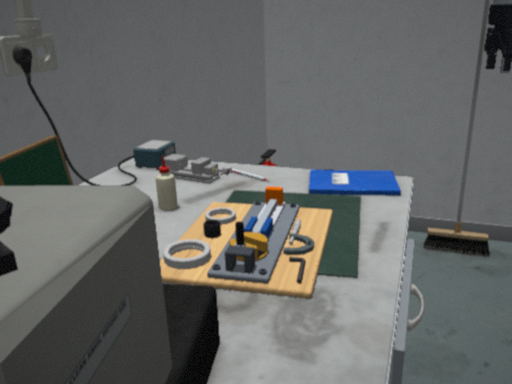

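View pics/wrist0.png

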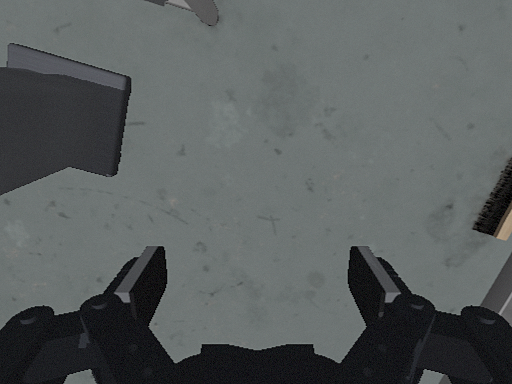

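Run:
```python
from a import *
f=cv2.imread("pics/scene0.png")[150:285,160:335]
cv2.imwrite("pics/sc.png",cv2.resize(f,None,fx=4.4,fy=4.4,interpolation=cv2.INTER_CUBIC))
f=cv2.imread("pics/side0.png")[180:295,155:345]
cv2.imwrite("pics/sd.png",cv2.resize(f,None,fx=4.2,fy=4.2,interpolation=cv2.INTER_CUBIC))
```

```text
(no output)
```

View pics/sc.png

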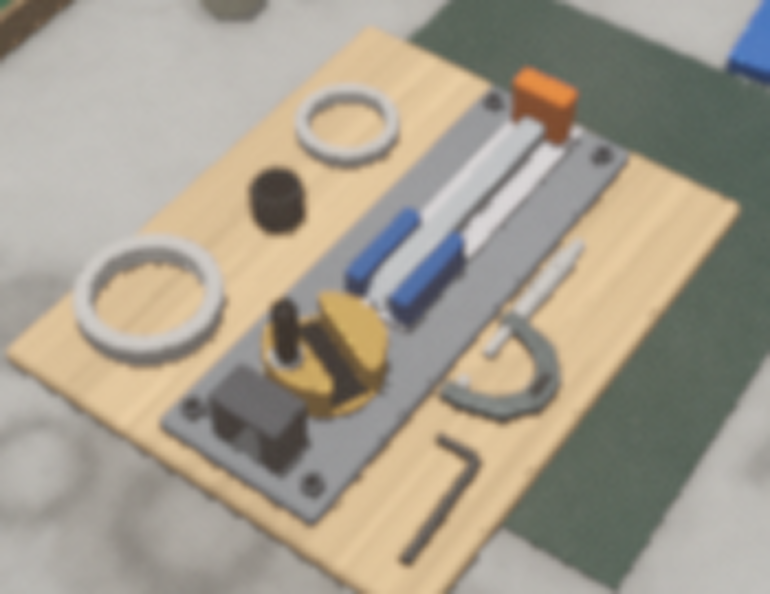

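View pics/sd.png

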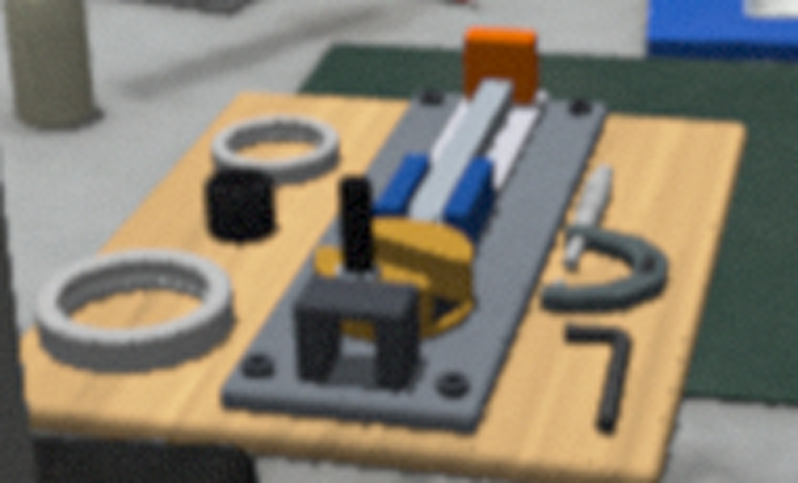

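```bash
cat >> a.py <<'E'
from scipy.optimize import least_squares
def proj(m,P):
    T=np.linalg.inv(m["pose"]); q=(T[:3,:3]@np.asarray(P,float).T).T+T[:3,3]
    return np.c_[m["fx"]*q[:,0]/q[:,2]+m["cx"], m["fy"]*q[:,1]/q[:,2]+m["cy"]]
def ray(m,uv,z):
    d=m["pose"][:3,:3]@np.array([(uv[0]-m["cx"])/m["fx"],(uv[1]-m["cy"])/m["fy"],1]); o=m["pose"][:3,3]
    return o+d*(z-o[2])/d[2]
def L2W(p,P):
    c,s=np.cos(p[2]),np.sin(p[2]); P=np.asarray(P,float).reshape(-1,3)
    return np.c_[c*P[:,0]-s*P[:,1]+p[0], s*P[:,0]+c*P[:,1]+p[1], P[:,2]+12]
def W2L(p,W):
    c,s=np.cos(p[2]),np.sin(p[2]); d=np.asarray(W,float).reshape(-1,3)-[p[0],p[1],12]
    return np.c_[c*d[:,0]+s*d[:,1], -s*d[:,0]+c*d[:,1], d[:,2]]
E
python3 - <<'E'
from a import *
sc,sd=camera_model("scene"),camera_model("side")
A=[(50,75,10,163,423),(-50,75,10,313,522),(-50,-230,10,628,157),(50,-230,10,495,88),(150,85,0,8,353),(-118,-240,0,740,207),(150,-240,0,370,27)]
B=[(50,75,10,224,402),(-50,75,10,472,430),(-50,-230,10,605,107),(50,-230,10,420,93),(-118,-240,0,745,124),(150,-240,0,240,93)]
A=np.array(A,float);B=np.array(B,float)
ua=A[:,3:]/4.4+[160,150]-.4; ub=B[:,3:]/4.2+[155,180]-.4
def res(p,w=(1,1)): return np.r_[w[0]*(proj(sc,L2W(p,A[:,:3]))-ua).ravel(),w[1]*(proj(sd,L2W(p,B[:,:3]))-ub).ravel()]
for w in [(1,1),(1,0),(0,1)]:
    r=least_squares(lambda p:res(p,w),[500,-100,2.5]); print(r.x,r.x[2]*57.3,r.cost)
    if w==(1,1): p=r.x; print(r.fun.reshape(-1,2).round(1).tolist())
np.save("p.npy",p)
def c(m,s,o,u,z): return W2L(p,ray(m,np.array(u)/s+o-.4,z))[0].round(1)
print("post top",c(sc,4.4,[160,150],(284,305),87),c(sd,4.2,[155,180],(356,182),87))
print("head top rear? ",c(sc,4.4,[160,150],(545,85),65),c(sd,4.2,[155,180],(501,32),65))
print("slot ends at z 27",c(sc,4.4,[160,150],(310,325),46.5),c(sc,4.4,[160,150],(350,400),27))
print(L2W(p,[[0,0,35],[0,-220,35]]))
E
```

```text
[5.94331879e+02 1.13503948e+02 9.56739989e-02] 5.482120134444054 25.076811880280623
[[-2.3, 0.8], [-0.3, 1.8], [0.9, -0.1], [-1.4, -0.3], [-2.2, 0.8], [0.4, 0.4], [-0.9, -0.3], [-1.3, -2.8], [1.9, -3.2], [1.6, -1.2], [-0.5, -0.7], [1.2, -0.5], [0.0, -1.0]]
[5.94180705e+02 1.10622672e+02 9.51734428e-02] 5.453438271507045 5.368439189545786
[5.92816752e+02 1.19930840e+02 9.84332170e-02] 5.640223332416896 6.8169266308619445
post top [10.7 15.4 75. ] [ 8.5 22.7 75. ]
head top rear?  [   1.7 -210.8   53. ] [   0.8 -206.4   53. ]
slot ends at z 27 [13.5 -6.8 34.5] [-22.1   7.3  15. ]
[[ 594.33187925  113.50394777   47.        ]
 [ 615.34806273 -105.4899335    47.        ]]
```

```bash
cat >> a.py <<'E'
def go(target,yaw=None,local=False):
    s=sense(); p=np.load("p.npy")
    W=L2W(p,[target])[0] if local else np.array(target,float)
    from scipy.spatial.transform import Rotation as Ro
    R=Ro.from_euler("xyz",s["tcp_rot"]).as_matrix()
    t=R.T@(W-s["eef_pos"])/10
    yw=s["tcp_rot"][2]; dy=0 if yaw is None else -(yaw-yw)
    print("t",round(float(s["clock"]),2),"W",W.round(1),"now",s["eef_pos"].round(1),"loc",W2L(p,s["eef_pos"])[0].round(1),"rot",s["tcp_rot"].round(3),"F",s["contact_force"].round(1),"open",round(float(s["opening"]),2)); print("shift cm",t.round(2),"twist",round(float(dy),3))
E
python3 -c "
from a import *
go([600,60,250],-1.475)"
```

```text
t 0.15 W [600.  60. 250.] now [ 171.3 -600.7  230.7] loc [-489.3 -670.5  218.7] rot [ 3.142e+00  1.000e-03 -1.293e+00] F [ 0.1 -0.2 -1. ] open 1.0
shift cm [-51.78 -59.35  -1.87] twist 0.182
```

Emit:
arm_command([
  {"translation":[-51.8,-59.4,-1.9],"twist":0.18,"gripper":0},
  {"translation":[-51.8,-59.4,-1.9],"twist":0.18,"gripper":0},
  {"translation":[-51.8,-59.4,-1.9],"twist":0.18,"gripper":0},
  {"translation":[-51.8,-59.4,-1.9],"twist":0.18,"gripper":0},
  {"translation":[-51.8,-59.4,-1.9],"twist":0.18,"gripper":0},
])

```text
clock: 0.57
eef_pos: [285.2, -424.5, 236.1]
tcp_rot: [3.141, 0.001, -1.474]
contact_force: [1.8, 0.1, 0.1]
opening: 0.301
```

```bash
python3 -c "
from a import *
go([600,60,250],-1.475)"
```

```text
t 0.57 W [600.  60. 250.] now [ 285.2 -424.5  236.1] loc [-359.1 -506.   224.1] rot [ 3.141e+00  1.000e-03 -1.474e+00] F [1.8 0.1 0.1] open 0.3
shift cm [-45.18 -36.03  -1.34] twist 0.001
```

Emit:
arm_command([
  {"translation":[-45.2,-36,-1.4],"twist":0,"gripper":0},
  {"translation":[-45.2,-36,-1.4],"twist":0,"gripper":0},
  {"translation":[-45.2,-36,-1.4],"twist":0,"gripper":0},
  {"translation":[-45.2,-36,-1.4],"twist":0,"gripper":0},
  {"translation":[-45.2,-36,-1.4],"twist":0,"gripper":0},
])

```text
clock: 0.98
eef_pos: [398.5, -249.6, 241.6]
tcp_rot: [3.141, 0.001, -1.474]
contact_force: [1.1, -1.6, -0.5]
opening: -0.001
```

```bash
python3 -c "
from a import *
go([600,60,250],-1.475)"
```

```text
t 0.98 W [600.  60. 250.] now [ 398.5 -249.6  241.6] loc [-229.7 -342.7  229.6] rot [ 3.141e+00  1.000e-03 -1.474e+00] F [ 1.1 -1.6 -0.5] open -0.0
shift cm [-28.87 -23.05  -0.81] twist 0.001
```

Emit:
arm_command([
  {"translation":[-28.9,-23,-0.8],"twist":0,"gripper":0},
  {"translation":[-28.9,-23,-0.8],"twist":0,"gripper":0},
  {"translation":[-28.9,-23,-0.8],"twist":0,"gripper":0},
  {"translation":[-28.9,-23,-0.8],"twist":0,"gripper":0},
  {"translation":[-28.9,-23,-0.8],"twist":0,"gripper":0},
])

```text
clock: 1.4
eef_pos: [511.6, -74.5, 246.3]
tcp_rot: [3.142, 0.001, -1.474]
contact_force: [1.4, -0.8, 0.4]
opening: -0.0
```

```bash
python3 -c "
from a import *
m=camera_model('wrist');f=grab_frame('wrist');np.save('m1.npy',m,allow_pickle=True)
cv2.imwrite('pics/w1.png',cv2.resize(f,None,fx=1.5,fy=1.5,interpolation=cv2.INTER_CUBIC))
go([600,60,250],-1.475)"
```

```text
t 1.45 W [600.  60. 250.] now [515.6 -69.3 246.7] loc [ -95.8 -174.4  234.7] rot [-3.138  0.004 -1.472] F [2.7 4.8 1.2] open 0.0
shift cm [-12.03  -9.67  -0.25] twist 0.003
```

View pics/w1.png

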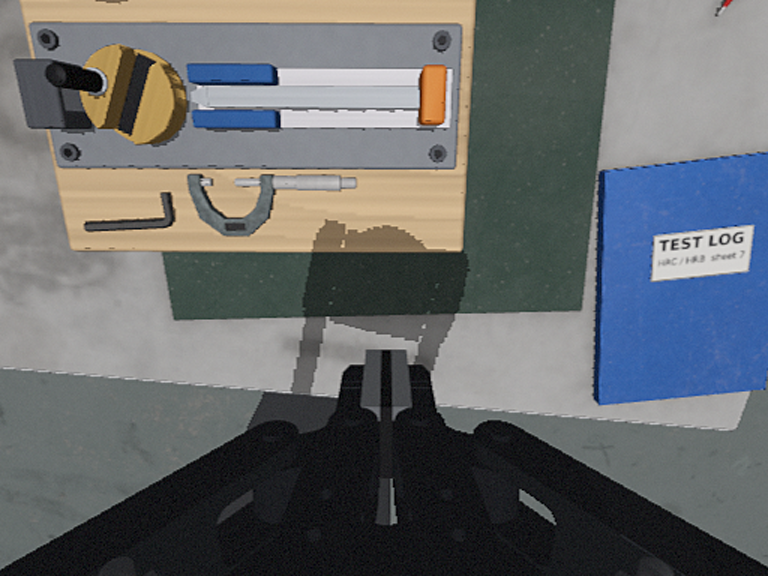

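```bash
python3 -c "
from a import *
go([-75,-70,230],-1.475,True)"
```

```text
t 1.45 W [526.4  36.7 242. ] now [515.6 -69.3 246.7] loc [ -95.8 -174.4  234.7] rot [-3.138  0.004 -1.472] F [2.7 4.8 1.2] open 0.0
shift cm [-10.43  -2.11   0.52] twist 0.003
```

Emit:
arm_command([
  {"translation":[-4,-0.8,0.5],"twist":0,"gripper":0},
  {"translation":[-7.5,-1.5,0.5],"twist":0,"gripper":0},
  {"translation":[-10.4,-2.1,0.5],"twist":0,"gripper":0},
  {"translation":[-10.4,-2.1,0.5],"twist":0,"gripper":0},
  {"translation":[-10.4,-2.1,0.5],"twist":0,"gripper":0},
])

```text
clock: 1.87
eef_pos: [526.1, 37.7, 241.9]
tcp_rot: [-3.138, 0.004, -1.469]
contact_force: [0.2, 0.0, -0.1]
opening: 0.003
```

```bash
python3 -c "
from a import *
m=camera_model('wrist');f=grab_frame('wrist');np.save('m1.npy',m,allow_pickle=True)
cv2.imwrite('pics/w2.png',f)
cv2.imwrite('pics/w2b.png',cv2.resize(f,None,fx=1.5,fy=1.5,interpolation=cv2.INTER_CUBIC))
go([600,60,250],-1.475)"
```

```text
t 1.92 W [600.  60. 250.] now [526.   36.6 241.9] loc [-75.3 -70.1 229.9] rot [-3.139  0.004 -1.471] F [ 0.  -0.   0.9] open 0.0
shift cm [-1.59 -7.6  -0.78] twist 0.004
```

View pics/w2b.png

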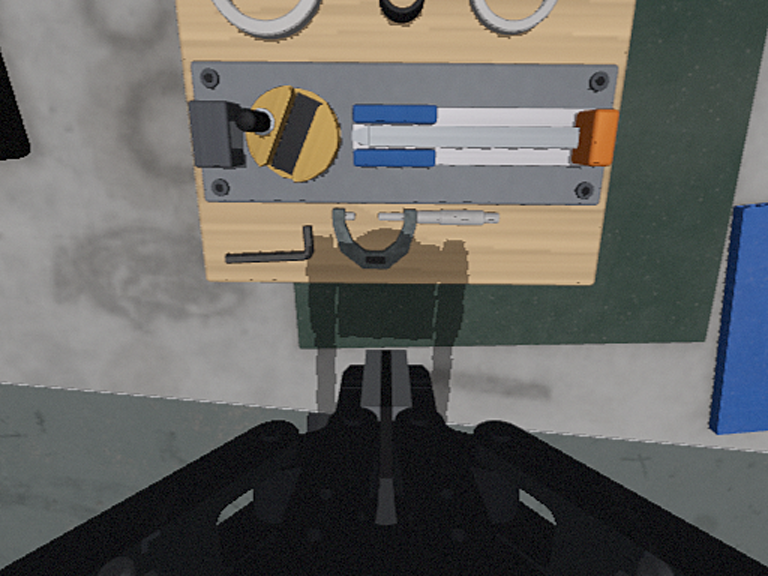

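```bash
python3 -c "
from a import *
f=cv2.imread('pics/w2.png')
cv2.imwrite('pics/w2l.png',cv2.resize(f[30:150,115:275],None,fx=5,fy=5,interpolation=cv2.INTER_CUBIC))
cv2.imwrite('pics/w2r.png',cv2.resize(f[30:195,270:430],None,fx=4.5,fy=4.5/1.3,interpolation=cv2.INTER_CUBIC)[:590])
"
```

```text
(no output)
```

View pics/w2l.png

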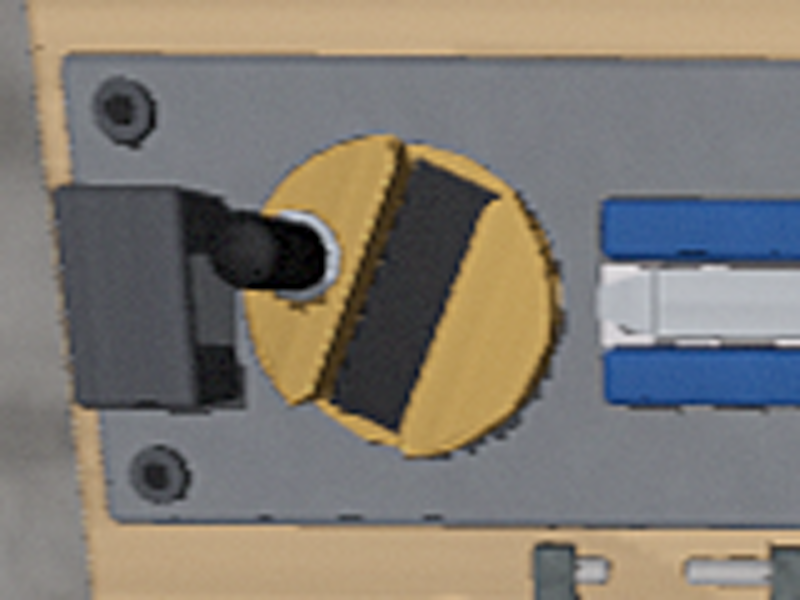

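View pics/w2r.png

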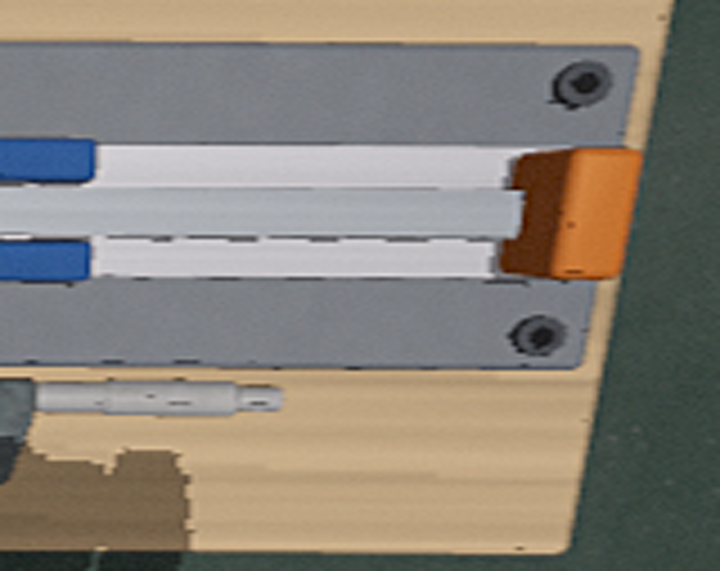

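Run:
```python
from a import *
m=np.load('m1.npy',allow_pickle=True).item()
Lf=lambda u:np.array(u,float)/5+[115,30]-.4
Rf=lambda u:np.array(u,float)/[4.5,4.5/1.3]+[270,30]-.4
D=[((50,75,10),Lf((65,57))),((-50,75,10),Lf((113,520))),((20.5,-42,34),Lf((604,200))),((-20.5,-42,34),Lf((606,405))),
((21.5,66,44),Lf((57,186))),((21.5,40,44),Lf((180,188))),((-21.5,66,44),Lf((78,407))),((-21.5,40,44),Lf((198,407))),
((50,-230,10),Rf((638,46))),((-50,-230,10),Rf((582,367))),((20.5,-100,34),Rf((94,140))),((-20.5,-100,34),Rf((90,279))),((-118,-240,0),Rf((569,551)))]
P=np.array([d[0] for d in D]);U=np.array([d[1] for d in D])
r=least_squares(lambda p:(proj(m,L2W(p,P))-U).ravel(),[594,113,.1],loss='soft_l1')
p=r.x;print(p,r.cost,(proj(m,L2W(p,P))-U).round(1).tolist())
np.save('p.npy',p)
w=lambda u,z:W2L(p,ray(m,u,z+12))[0].round(1)
t=w(Lf((245,250)),75);print('post',t,np.arctan2(t[1],t[0]),np.hypot(t[0],t[1]))
print('head rear',w(Rf((640,150)),53),w(Rf((620,278)),53),'front',w(Rf((572,150)),53),w(Rf((553,275)),53))
print('slot edges', w(Lf((400,145)),34.5),w(Lf((300,400)),34.5),w(Lf((498,195)),34.5),w(Lf((400,435)),34.5))
print('fingertip in img',proj(m,[sense()['eef_pos']])*1.5)
```

```text
[5.95326774e+02 1.09638856e+02 9.44203751e-02] 14.509749553128522 [[-2.2, -1.1], [-1.5, 1.4], [-0.5, -0.5], [-0.3, 0.2], [-2.0, -0.3], [-0.1, -0.5], [-1.2, 0.6], [0.3, 0.8], [3.0, -1.0], [1.7, 1.4], [1.8, -0.6], [1.1, 1.0], [1.3, 1.9]]
post [ 8.8 19.3 75. ] 1.1429983308861542 21.211553455605273
head rear [  17.1 -212.4   53. ] [ -17.3 -213.3   53. ] front [  17.  -197.9   53. ] [ -16.5 -198.5   53. ]
slot edges [30.  -1.8 34.5] [-19.7  21.7  34.5] [ 20.8 -21.1  34.5] [-26.8   1.1  34.5]
fingertip in img [[386.79972104 371.89124162]]
```

```bash
python3 -c "
from a import *
go([15,50,110],-1.476,True)"
```

```text
t 1.92 W [605.5 160.8 122. ] now [526.   36.6 241.9] loc [-75.9 -66.2 229.9] rot [-3.139  0.004 -1.471] F [ 0.  -0.   0.9] open 0.0
shift cm [-11.52  -9.12  12.06] twist 0.005
```

Emit:
arm_command([
  {"translation":[-3,-3,0],"twist":0,"gripper":0},
  {"translation":[-6,-6,2],"twist":0,"gripper":0},
  {"translation":[-9,-9,5],"twist":0.005,"gripper":0},
  {"translation":[-11.5,-9.1,8],"twist":0.005,"gripper":0},
  {"translation":[-11.5,-9.1,12],"twist":0.005,"gripper":0},
])

```text
clock: 2.33
eef_pos: [608.9, 161.7, 131.0]
tcp_rot: [-3.132, 0.005, -1.476]
contact_force: [0.9, 0.3, 0.6]
opening: 0.003
```

```bash
python3 -c "
from a import *
f=grab_frame('wrist')
cv2.imwrite('pics/w3.png',cv2.resize(f,None,fx=1.5,fy=1.5,interpolation=cv2.INTER_CUBIC))
go([15,50,60],-1.476,True)"
```

```text
t 2.38 W [605.5 160.8  72. ] now [602.7 159.8 121.1] loc [ 12.   49.3 109.1] rot [ 3.137e+00  3.000e-03 -1.475e+00] F [-4.2 -0.8 -6.1] open 0.0
shift cm [-0.06 -0.32  4.91] twist 0.001
```

View pics/w3.png

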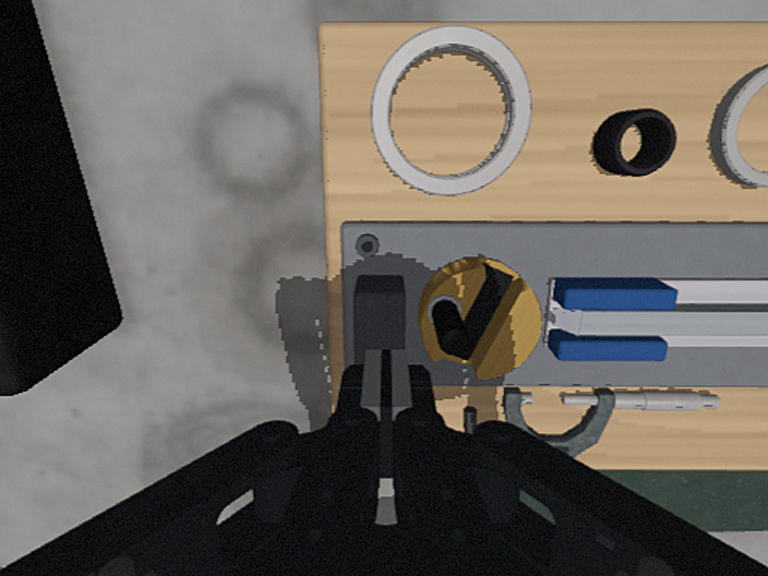

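Emit:
arm_command([
  {"translation":[0,-0.2,1.5],"twist":0,"gripper":0},
  {"translation":[0,-0.3,3],"twist":0,"gripper":0},
  {"translation":[0,-0.3,4.2],"twist":0,"gripper":0},
  {"translation":[0,-0.3,4.9],"twist":0,"gripper":0},
  {"translation":[0,-0.3,4.9],"twist":0,"gripper":0},
])

```text
clock: 2.8
eef_pos: [604.8, 158.9, 71.2]
tcp_rot: [3.135, 0.002, -1.477]
contact_force: [-0.1, 0.3, 0.6]
opening: -0.003
```

```bash
python3 -c "
from a import *
f=grab_frame('wrist')
cv2.imwrite('pics/w4.png',cv2.resize(f,None,fx=1.5,fy=1.5,interpolation=cv2.INTER_CUBIC))
go([15,14,60],-1.476,True)"
```

```text
t 2.85 W [608.9 125.   72. ] now [605.4 159.3  72.2] loc [14.7 48.4 60.2] rot [ 3.137e+00  3.000e-03 -1.476e+00] F [-0.6  0.   0.2] open 0.0
shift cm [ 3.44 -0.03  0.01] twist -0.0
```

View pics/w4.png

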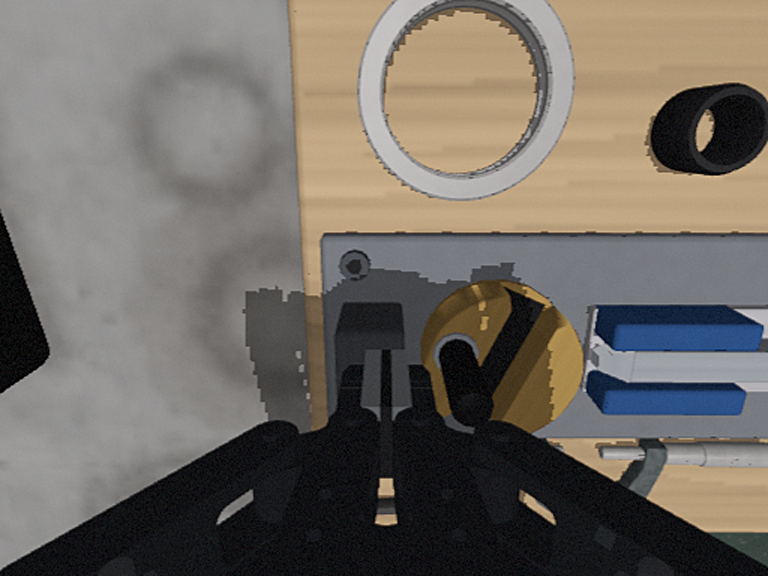

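Emit:
arm_command([
  {"translation":[0.3,0,0],"twist":0,"gripper":0},
  {"translation":[0.6,0,0],"twist":0,"gripper":0},
  {"translation":[0.9,0,0],"twist":0,"gripper":0},
  {"translation":[1.2,0,0],"twist":0,"gripper":0},
  {"translation":[1.5,0,0],"twist":0,"gripper":0},
])

```text
clock: 3.27
eef_pos: [610.3, 148.6, 74.1]
tcp_rot: [-3.138, 0.01, -1.478]
contact_force: [8.6, 30.5, -6.8]
opening: -0.001
```

Emit:
arm_command([
  {"translation":[0.2,0,0],"twist":0,"gripper":0},
  {"translation":[0.4,0,0],"twist":0,"gripper":0},
  {"translation":[0.6,0,0],"twist":0,"gripper":0},
  {"translation":[0.7,0,0],"twist":0,"gripper":0},
  {"translation":[0.8,0,0],"twist":0,"gripper":0},
])

```text
clock: 3.68
eef_pos: [616.1, 144.3, 77.0]
tcp_rot: [-3.126, 0.015, -1.479]
contact_force: [10.3, 18.3, 0.8]
opening: -0.001
```

```bash
python3 -c "
from a import *
f=grab_frame('wrist')
cv2.imwrite('pics/w5.png',cv2.resize(f,None,fx=1.5,fy=1.5,interpolation=cv2.INTER_CUBIC))
go([15,17,60],-1.476,True)"
```

```text
t 3.73 W [608.7 128.   72. ] now [616.2 144.1  77. ] loc [24.1 32.3 65. ] rot [-3.126  0.015 -1.479] F [ 9.6 15.5  0. ] open 0.0
shift cm [1.54 0.91 0.46] twist -0.003
```

View pics/w5.png

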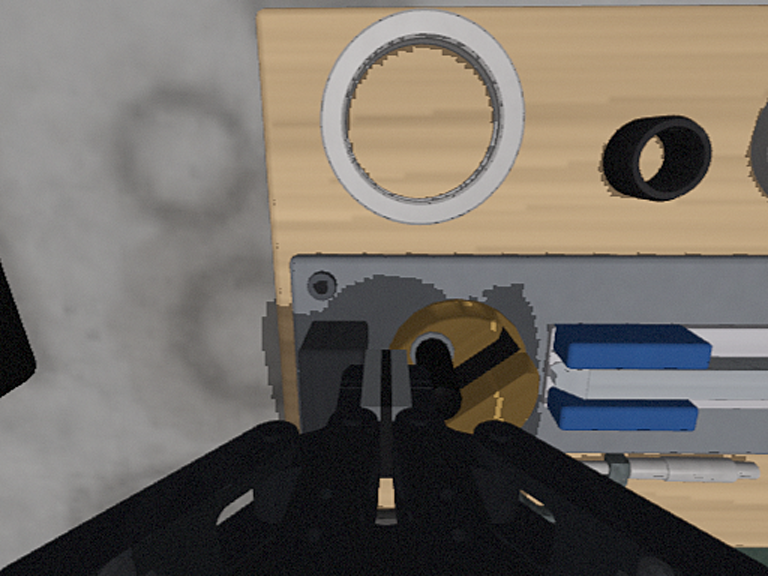

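```bash
python3 - <<'E'
from a import *
p=np.load('p.npy'); m=camera_model('wrist')
print(sense()['contact_force'], sense()['clock'])
w=lambda u,z:W2L(p,ray(m,np.array(u)/1.5,z+12))[0].round(1)
print('post',w((443,400),75),w((433,350),34.5))
print('slot floor far end',w((510,345),15),w((458,378),15))
for th in (1.1,1.0,.9,.8,.7,.6,.5): 
  a=np.array([np.cos(th),np.sin(th)])*21.5
  print(th,(proj(m,L2W(p,[[a[0],a[1],75],[a[0],a[1],34.5]]))*1.5).round().tolist())
E
python3 -c "
import cv2
f=cv2.imread('pics/w5.png')[280:470,240:580]
cv2.imwrite('pics/w5z.png',cv2.resize(f,None,fx=2.3,fy=2.3,interpolation=cv2.INTER_CUBIC))"
```

```text
[ 9.62505547 15.47730122  0.03640384] 3.7333
post [19.2 13.1 75. ] [17.9 13.  34.5]
slot floor far end [ 11.4 -23.1  15. ] [-5.1 -0.6 15. ]
1.1 [[423.0, 425.0], [417.0, 368.0]]
1.0 [[427.0, 421.0], [420.0, 364.0]]
0.9 [[431.0, 416.0], [423.0, 360.0]]
0.8 [[435.0, 411.0], [427.0, 356.0]]
0.7 [[440.0, 407.0], [431.0, 353.0]]
0.6 [[446.0, 404.0], [435.0, 350.0]]
0.5 [[452.0, 401.0], [440.0, 348.0]]
```

View pics/w5z.png

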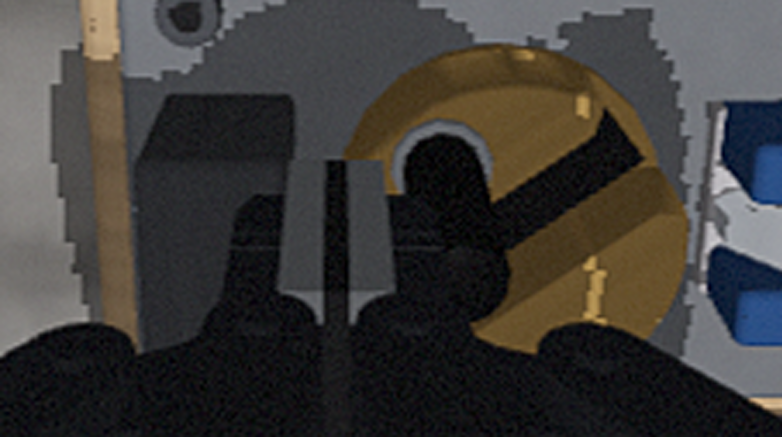

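Emit:
arm_command([
  {"translation":[0.15,0,0.1],"twist":0,"gripper":0},
  {"translation":[0.35,0,0.1],"twist":0,"gripper":0},
  {"translation":[0.55,0,0.1],"twist":0,"gripper":0},
  {"translation":[0.75,0,0.1],"twist":0,"gripper":0},
  {"translation":[0.9,0,0.1],"twist":0,"gripper":0},
])

```text
clock: 4.15
eef_pos: [620.8, 136.7, 78.4]
tcp_rot: [-3.117, 0.017, -1.479]
contact_force: [4.2, 7.0, 4.7]
opening: -0.0
```

Run:
```python
from a import *
p=np.load('p.npy'); m=camera_model('wrist')
f=grab_frame('wrist')
f=f[180:330,150:400]
cv2.imwrite('pics/w6z.png',cv2.resize(f,None,fx=3,fy=3,interpolation=cv2.INTER_CUBIC))
go([24,19.7,65],-1.476,True)
for th in (.4,.3,.2,.1,0,-.1): 
  c,s=np.cos(th),np.sin(th)
  q=[[21.5*c,21.5*s,75],[21.5*c,21.5*s,34.5]]+[[c*x-s*y,s*x+c*y,z] for x,y,z in [(10,-30.4,34.5),(-10,-30.4,34.5)]]
  print(th,((proj(m,L2W(p,q))-[150,180])*3).round().tolist())
```

```text
t 4.2 W [617.4 131.5  77. ] now [620.3 136.1  78.3] loc [27.3 24.  66.3] rot [-3.119  0.017 -1.479] F [2.9 4.4 4.1] open 0.0
shift cm [0.43 0.34 0.11] twist -0.003
0.4 [[415.0, 273.0], [400.0, 167.0], [560.0, 162.0], [592.0, 244.0]]
0.3 [[428.0, 269.0], [410.0, 164.0], [569.0, 173.0], [591.0, 257.0]]
0.2 [[441.0, 266.0], [420.0, 161.0], [577.0, 186.0], [589.0, 271.0]]
0.1 [[454.0, 264.0], [431.0, 160.0], [583.0, 198.0], [585.0, 284.0]]
0 [[468.0, 264.0], [441.0, 160.0], [587.0, 212.0], [580.0, 297.0]]
-0.1 [[481.0, 265.0], [452.0, 160.0], [590.0, 225.0], [574.0, 309.0]]
```

View pics/w6z.png

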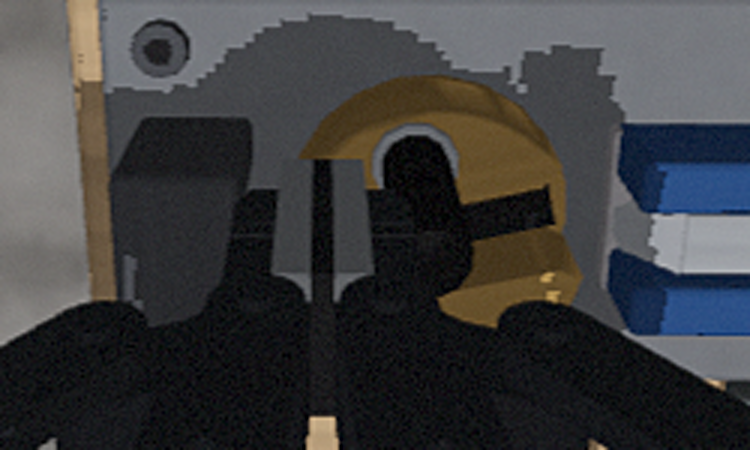

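Emit:
arm_command([
  {"translation":[0.1,0,0],"twist":0,"gripper":0},
  {"translation":[0.2,0,0],"twist":0,"gripper":0},
  {"translation":[0.3,0,0],"twist":0,"gripper":0},
  {"translation":[0.4,0,0],"twist":0,"gripper":0},
  {"translation":[0.5,0,0],"twist":0,"gripper":0},
])

```text
clock: 4.62
eef_pos: [622.4, 131.4, 79.2]
tcp_rot: [-3.115, 0.017, -1.479]
contact_force: [3.9, 4.9, 3.0]
opening: 0.001
```

Run:
```python
from a import *
p=np.load('p.npy'); m=camera_model('wrist')
f=grab_frame('wrist')
f=f[180:330,150:400]
cv2.imwrite('pics/w7z.png',cv2.resize(f,None,fx=3,fy=3,interpolation=cv2.INTER_CUBIC))
go([24,19.4,65],-1.476,True)
for th in (.2,.1,0,-.1): 
  c,s=np.cos(th),np.sin(th)
  q=[[21.5*c,21.5*s,75],[21.5*c,21.5*s,34.5]]+[[c*x-s*y,s*x+c*y,z] for x,y,z in [(10,-30.4,34.5),(-10,-30.4,34.5)]]
  print(th,((proj(m,L2W(p,q))-[150,180])*3).round().tolist())
```

```text
t 4.67 W [617.4 131.2  77. ] now [622.2 131.2  79.2] loc [28.8 18.9 67.2] rot [-3.115  0.017 -1.479] F [2.2 3.5 3.1] open 0.0
shift cm [-0.04  0.49  0.21] twist -0.003
0.2 [[407.0, 269.0], [393.0, 165.0], [549.0, 189.0], [562.0, 274.0]]
0.1 [[420.0, 267.0], [404.0, 163.0], [555.0, 201.0], [559.0, 287.0]]
0 [[434.0, 267.0], [414.0, 163.0], [560.0, 215.0], [554.0, 300.0]]
-0.1 [[447.0, 267.0], [425.0, 163.0], [563.0, 228.0], [547.0, 312.0]]
```

View pics/w7z.png

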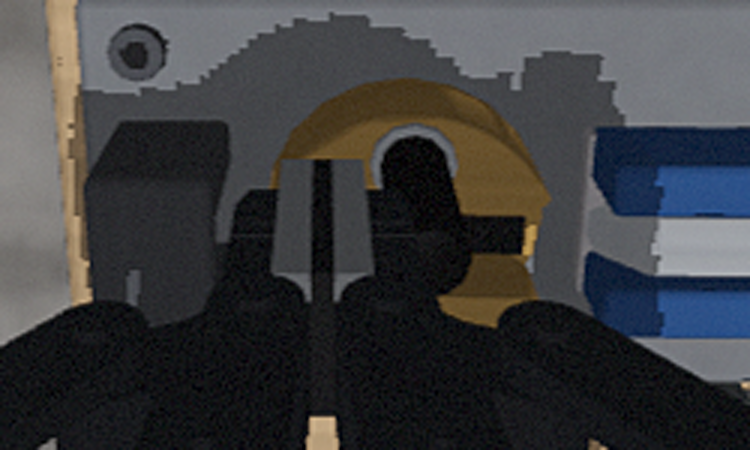

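Emit:
arm_command([
  {"translation":[-0.8,0,0],"twist":0,"gripper":0},
  {"translation":[-1.6,0,0],"twist":0,"gripper":0},
  {"translation":[-1.6,0,-3],"twist":0,"gripper":0},
  {"translation":[-1.6,0,-6],"twist":0,"gripper":0},
  {"translation":[-1.6,3,-8],"twist":0,"gripper":0},
])

```text
clock: 5.08
eef_pos: [593.1, 144.0, 161.2]
tcp_rot: [-3.11, 0.017, -1.479]
contact_force: [0.2, -0.1, 0.9]
opening: 0.001
```

```bash
python3 -c "
from a import *
go([-75,-70,230],-1.476,True)"
```

```text
t 5.08 W [527.3  32.9 242. ] now [593.1 144.  161.2] loc [  1.   34.4 149.2] rot [-3.11   0.017 -1.479] F [ 0.2 -0.1  0.9] open 0.0
shift cm [10.32  7.31 -8.5 ] twist -0.003
```

Emit:
arm_command([
  {"translation":[2,2,-3],"twist":0,"gripper":0},
  {"translation":[5,4,-5],"twist":0,"gripper":0},
  {"translation":[8,6,-8],"twist":0,"gripper":0},
  {"translation":[10.3,7.3,-8.5],"twist":0,"gripper":0},
  {"translation":[10.3,7.3,-8.5],"twist":0,"gripper":0},
])

```text
clock: 5.5
eef_pos: [525.5, 30.0, 244.2]
tcp_rot: [-3.109, 0.015, -1.48]
contact_force: [1.0, -0.4, -0.3]
opening: 0.001
```

```bash
python3 -c "
from a import *
m=camera_model('wrist');f=grab_frame('wrist')
np.save('m2.npy',m,allow_pickle=True);cv2.imwrite('pics/w8.png',f)
cv2.imwrite('pics/w8b.png',cv2.resize(f[20:170,110:430],None,fx=2.5,fy=2.5,interpolation=cv2.INTER_CUBIC))
go([0,-245,110],-1.476,True)"
```

```text
t 5.55 W [ 618.4 -134.3  122. ] now [526.3  31.5 243.2] loc [-76.1 -71.2 231.2] rot [-3.109  0.016 -1.481] F [ 0.5  0.7 -0.1] open -0.0
shift cm [17.54 -7.31 12.07] twist -0.005
```

View pics/w8b.png

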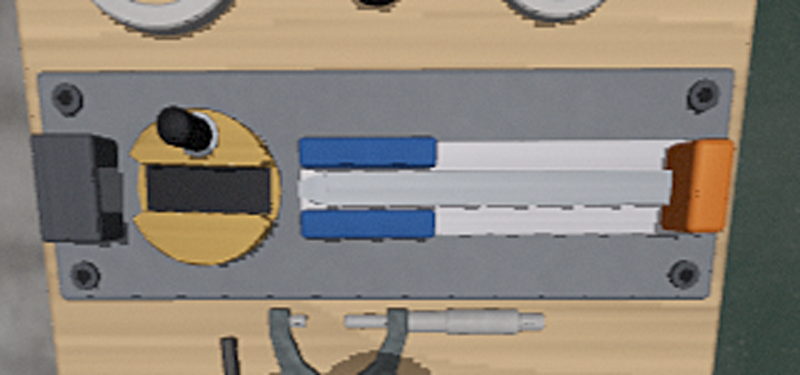

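Emit:
arm_command([
  {"translation":[4,-2,1],"twist":0,"gripper":0},
  {"translation":[8,-4,3],"twist":0,"gripper":0},
  {"translation":[12,-6,6],"twist":0,"gripper":0},
  {"translation":[15.5,-7.3,9],"twist":0,"gripper":0},
  {"translation":[18,-7.3,12],"twist":0,"gripper":0},
])

```text
clock: 5.97
eef_pos: [615.4, -122.1, 140.3]
tcp_rot: [-3.107, 0.016, -1.481]
contact_force: [1.1, -0.0, 0.6]
opening: 0.003
```

```bash
python3 -c "
from a import *
f=grab_frame('wrist')
cv2.imwrite('pics/w9.png',cv2.resize(f,None,fx=1.5,fy=1.5,interpolation=cv2.INTER_CUBIC))
go([0,-248,27],-1.476,True)"
```

```text
t 6.02 W [ 618.7 -137.3   39. ] now [ 612.9 -125.7  133.4] loc [  -4.7 -235.9  121.4] rot [-3.115  0.016 -1.482] F [ 0.8 -3.1 -3.5] open -0.0
shift cm [ 1.36 -0.22  9.43] twist -0.006
```

View pics/w9.png

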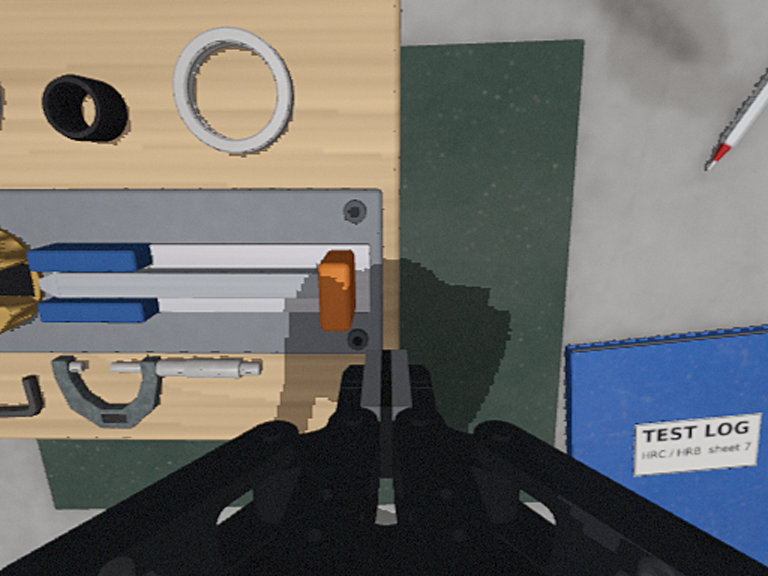

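Emit:
arm_command([
  {"translation":[1.2,-0.1,1],"twist":0,"gripper":0},
  {"translation":[1.4,-0.2,3.5],"twist":0,"gripper":0},
  {"translation":[1.4,-0.2,6],"twist":0,"gripper":0},
  {"translation":[1.4,-0.2,8],"twist":0,"gripper":0},
  {"translation":[1.4,-0.2,8.8],"twist":0,"gripper":0},
])

```text
clock: 6.43
eef_pos: [616.2, -136.2, 41.1]
tcp_rot: [-3.121, 0.018, -1.481]
contact_force: [-0.7, 0.9, -0.8]
opening: 0.002
```

```bash
python3 -c "
from a import *
f=grab_frame('wrist')
cv2.imwrite('pics/w10.png',cv2.resize(f,None,fx=1.5,fy=1.5,interpolation=cv2.INTER_CUBIC))
go([0,-235,27],-1.476,True)"
```

```text
t 6.48 W [ 617.5 -124.3   39. ] now [ 616.1 -136.2   41.1] loc [  -2.5 -246.7   29.1] rot [-3.121  0.018 -1.481] F [-0.1  0.6 -1. ] open -0.0
shift cm [-1.17 -0.24  0.24] twist -0.005
```

View pics/w10.png

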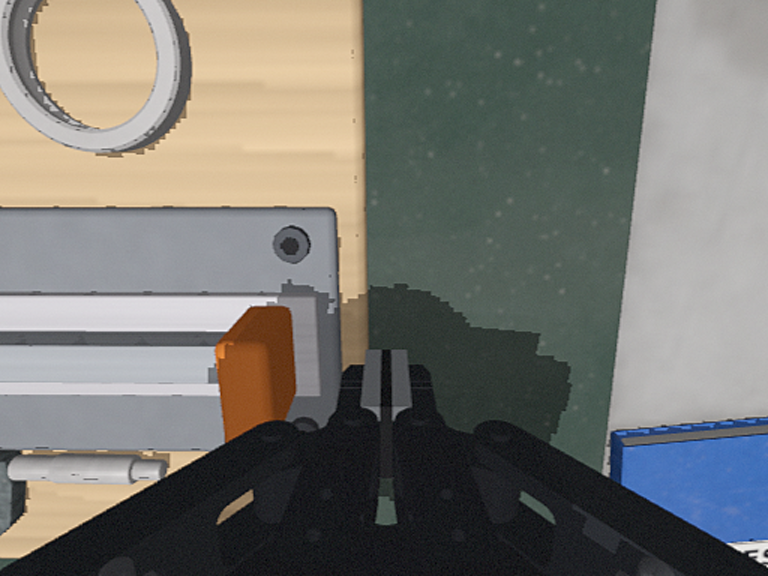

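Emit:
arm_command([
  {"translation":[-0.6,-0.2,0.2],"twist":0,"gripper":0},
  {"translation":[-1.2,-0.2,0.2],"twist":0,"gripper":0},
  {"translation":[-1.8,-0.2,0.2],"twist":0,"gripper":0},
  {"translation":[-2.4,-0.2,0.2],"twist":0,"gripper":0},
  {"translation":[-3.0,-0.2,0.2],"twist":0,"gripper":0},
])

```text
clock: 6.9
eef_pos: [616.0, -105.4, 40.8]
tcp_rot: [-3.119, 0.018, -1.481]
contact_force: [-0.1, -2.1, -0.3]
opening: -0.003
```

```bash
python3 -c "
from a import *
f=grab_frame('wrist')
cv2.imwrite('pics/w11.png',cv2.resize(f,None,fx=1.5,fy=1.5,interpolation=cv2.INTER_CUBIC))
go([0,-128.7,27],-1.476,True)"
```

```text
t 6.95 W [607.5 -18.5  39. ] now [ 615.7 -104.5   40.7] loc [ 1.000e-01 -2.151e+02  2.870e+01] rot [-3.12   0.018 -1.481] F [ 0.   1.4 -0.4] open -0.0
shift cm [-8.63  0.06  0.32] twist -0.005
```

View pics/w11.png

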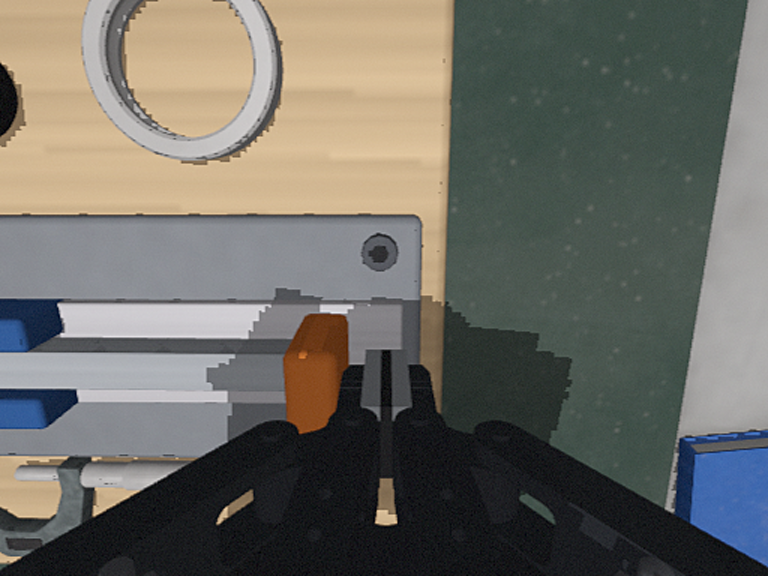

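Emit:
arm_command([
  {"translation":[-0.6,0,0.1],"twist":0,"gripper":0},
  {"translation":[-1.2,0,0.1],"twist":0,"gripper":0},
  {"translation":[-1.8,0,0.1],"twist":0,"gripper":0},
  {"translation":[-2.4,0,0.1],"twist":0,"gripper":0},
  {"translation":[-3,0,0.1],"twist":0,"gripper":0},
])

```text
clock: 7.37
eef_pos: [613.1, -74.1, 40.4]
tcp_rot: [-3.12, 0.018, -1.481]
contact_force: [-0.2, -3.1, 1.6]
opening: 0.004
```

```bash
python3 -c "
from a import *
f=grab_frame('wrist')
cv2.imwrite('pics/w12.png',cv2.resize(f,None,fx=1.5,fy=1.5,interpolation=cv2.INTER_CUBIC))
go([0,-128.7,27],-1.476,True)"
```

```text
t 7.42 W [607.5 -18.5  39. ] now [612.8 -73.   40.2] loc [   0.2 -183.5   28.2] rot [-3.12   0.019 -1.48 ] F [ 0.3  1.3 -0.9] open -0.0
shift cm [-5.48  0.05  0.23] twist -0.004
```

View pics/w12.png

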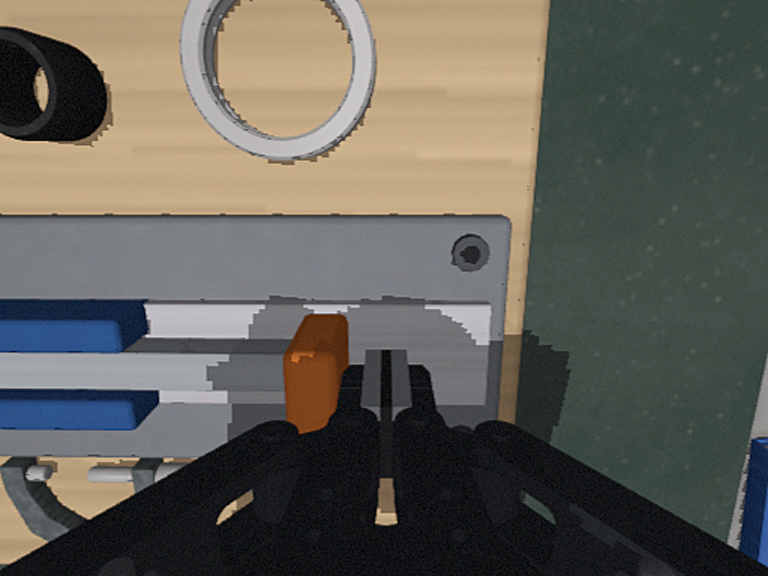

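Moving well with low force; the nose should now be in the slot. Continue.

Emit:
arm_command([
  {"translation":[-0.6,0,0],"twist":0,"gripper":0},
  {"translation":[-1.2,0,0],"twist":0,"gripper":0},
  {"translation":[-1.8,0,0],"twist":0,"gripper":0},
  {"translation":[-2.4,0,0],"twist":0,"gripper":0},
  {"translation":[-3,0,0],"twist":0,"gripper":0},
])

```text
clock: 7.83
eef_pos: [609.9, -42.5, 40.6]
tcp_rot: [-3.12, 0.019, -1.48]
contact_force: [0.7, -0.8, -0.4]
opening: -0.003
```

```bash
python3 -c "
from a import *
go([0,-128.7,28],-1.476,True)
f=grab_frame('scene')[150:285,160:335]
cv2.imwrite('pics/s13.png',cv2.resize(f,None,fx=4.4,fy=4.4,interpolation=cv2.INTER_CUBIC))"
```

```text
t 7.83 W [607.5 -18.5  40. ] now [609.9 -42.5  40.6] loc [ 1.000e-01 -1.528e+02  2.860e+01] rot [-3.12   0.019 -1.48 ] F [ 0.7 -0.8 -0.4] open -0.0
shift cm [-2.41  0.02  0.11] twist -0.004
```

View pics/s13.png

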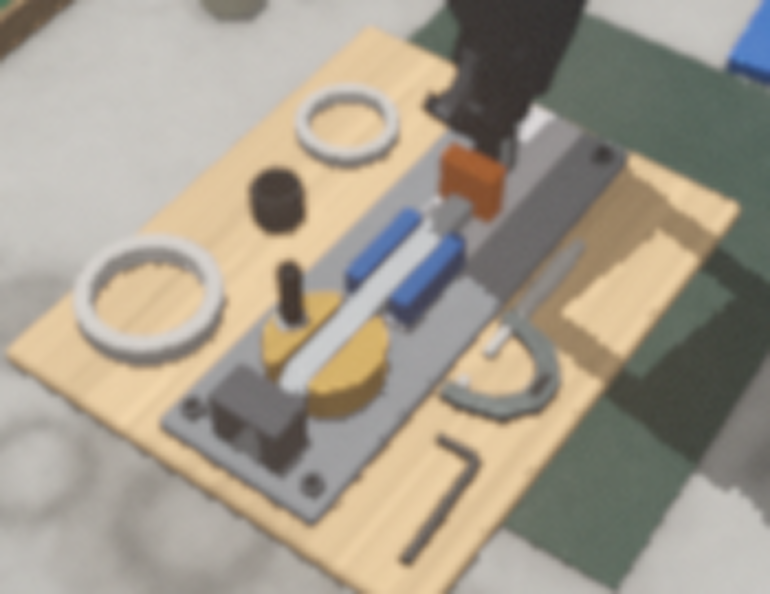

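Emit:
arm_command([
  {"translation":[-0.5,0,0],"twist":0,"gripper":0},
  {"translation":[-1.0,0,0],"twist":0,"gripper":0},
  {"translation":[-1.4,0,0],"twist":0,"gripper":0},
  {"translation":[-1.8,0,0],"twist":0,"gripper":0},
  {"translation":[-2.1,0,0],"twist":0,"gripper":0},
])

```text
clock: 8.3
eef_pos: [607.8, -20.2, 41.1]
tcp_rot: [-3.121, 0.019, -1.48]
contact_force: [-0.2, -1.6, -0.2]
opening: -0.003
```

Emit:
arm_command([
  {"translation":[-0.15,0,0],"twist":0,"gripper":0},
  {"translation":[-0.3,0,0],"twist":0,"gripper":0},
  {"translation":[-0.4,0,0],"twist":0,"gripper":0},
  {"translation":[-0.5,0,0],"twist":0,"gripper":0},
  {"translation":[-0.5,0,0],"twist":0,"gripper":0},
])

```text
clock: 8.72
eef_pos: [607.7, -17.4, 41.4]
tcp_rot: [-3.12, 0.016, -1.479]
contact_force: [0.4, -14.1, -0.6]
opening: 0.004
```

```bash
python3 -c "
from a import *
f=grab_frame('wrist')
cv2.imwrite('pics/w14.png',cv2.resize(f,None,fx=1.5,fy=1.5,interpolation=cv2.INTER_CUBIC))
go([0,-128.7,27],-1.476,True)"
```

```text
t 8.77 W [607.5 -18.5  39. ] now [607.7 -17.4  41.3] loc [   0.3 -127.6   29.3] rot [-3.12   0.017 -1.479] F [  0.9 -13.2  -0.7] open 0.0
shift cm [0.11 0.04 0.23] twist -0.003
```

View pics/w14.png

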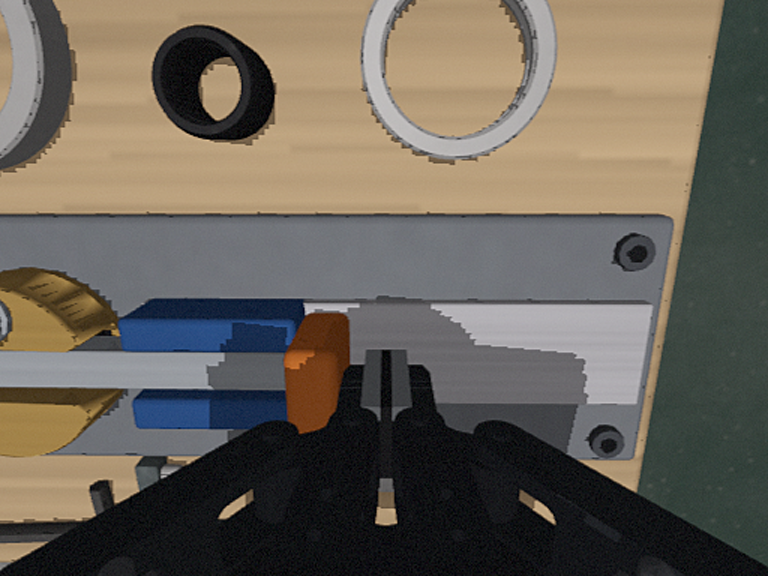

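Emit:
arm_command([
  {"translation":[0.5,0,0],"twist":0,"gripper":0},
  {"translation":[1.5,0,0],"twist":0,"gripper":0},
  {"translation":[3,0,0],"twist":0,"gripper":0},
  {"translation":[3,0,-3],"twist":0,"gripper":0},
  {"translation":[3,0,-6],"twist":0,"gripper":0},
])

```text
clock: 9.18
eef_pos: [607.7, -49.8, 99.7]
tcp_rot: [-3.124, 0.017, -1.481]
contact_force: [1.6, 0.5, 0.5]
opening: -0.002
```

```bash
python3 -c "
from a import *
go([-75,-70,230],-1.476,True)"
```

```text
t 9.18 W [527.3  32.9 242. ] now [607.7 -49.8  99.7] loc [  -2.7 -159.9   87.7] rot [-3.124  0.017 -1.481] F [1.6 0.5 0.5] open -0.0
shift cm [ -9.21   7.02 -14.2 ] twist -0.005
```

Emit:
arm_command([
  {"translation":[0,0,-4],"twist":0,"gripper":0},
  {"translation":[-1,2,-8],"twist":0,"gripper":0},
  {"translation":[-4,4,-11],"twist":0,"gripper":0},
  {"translation":[-7,6,-14.2],"twist":0,"gripper":0},
  {"translation":[-9.2,7,-14.2],"twist":0,"gripper":0},
])

```text
clock: 9.6
eef_pos: [528.4, 32.0, 246.0]
tcp_rot: [-3.119, 0.017, -1.483]
contact_force: [1.1, 0.9, -0.1]
opening: -0.002
```

Emit:
arm_command([
  {"translation":[0,0,0],"twist":0,"gripper":0},
  {"translation":[0,0,0],"twist":0,"gripper":0},
  {"translation":[0,0,0],"twist":0,"gripper":0},
  {"translation":[0,0,0],"twist":0,"gripper":0},
  {"translation":[0,0,0],"twist":0,"gripper":0},
])

```text
clock: 10.02
eef_pos: [528.5, 31.1, 245.1]
tcp_rot: [-3.121, 0.017, -1.484]
contact_force: [-0.8, 0.1, -0.1]
opening: -0.004
```

```bash
python3 -c "
from a import *
m=camera_model('wrist');f=grab_frame('wrist')
cv2.imwrite('pics/w15.png',cv2.resize(f[20:170,110:430],None,fx=2.5,fy=2.5,interpolation=cv2.INTER_CUBIC))
p=np.load('p.npy')
print(((proj(m,L2W(p,[[18,-116,53],[-18,-116,53],[0,58,30],[10,-30,34.5],[10,30,34.5],[-10,-30,34.5],[-10,30,34.5]]))-[110,20])*2.5).round().tolist())
go([-75,-70,230],-1.476,True)"
```

```text
[[485.0, 140.0], [482.0, 235.0], [69.0, 192.0], [272.0, 165.0], [129.0, 167.0], [274.0, 215.0], [133.0, 216.0]]
t 10.07 W [527.3  32.9 242. ] now [528.5  31.2 245.1] loc [-73.9 -71.8 233.1] rot [-3.121  0.017 -1.484] F [ 0.5  0.1 -0.6] open -0.0
shift cm [-0.17  0.12  0.31] twist -0.008
```

View pics/w15.png

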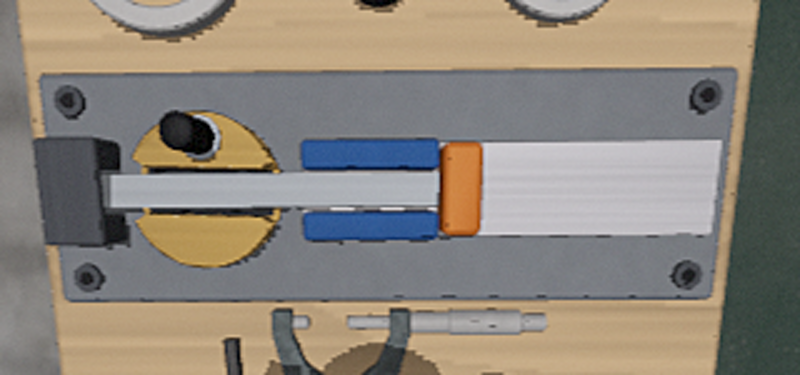

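The head is flush against the cheek ends, with its rear edge at px (482, 140–235) against a predicted home of 482–485. The bar runs straight through the slot into the keeper, and the tools around it look undisturbed. I'm handing in.

```bash
python3 -c "
from rig import job
print(job.sign_off())"
```

```text
the job is handed in; nothing more can be done
None
```

The spindle is locked and the job is handed in, at about 10 s on the robot's clock. No verdict was reported.

**What I did:** With shut fingers I pushed the post from the keeper side, turning the disc from about 1.14 rad to about 0. Then I pushed the bar by its orange head through the slot until it stopped against the guide cheeks (14 N), and backed the arm off clear.

**Last checks, from the wrist picture:**
- **Bar:** The head is flush with the cheek ends, and its rear face is within about 3 px of where it should be at home. The bar is straight and its nose is inside the keeper. I judged the nose position from the head, because the keeper roof hides the tip.
- **Disc:** The slot was parallel to the plate edges to about 0.02 rad before the bar went in, and it still looks in line.
- **Bystanders:** The ones in view look unmoved by eye. I did not measure them.

**What did not go cleanly:**
- The first push on the post peaked at about 30 N measured at the wrist, close to the 32 N limit. The push was nearly in line with the spindle, so it did not turn the disc easily. After that the force stayed under 20 N and fell to about 5 N.
- That push also tilted the tool by 1–2 degrees, and it stayed tilted. This did not affect the rest of the work.
- The camera fits placed the lock differently along y, up to about 9 mm between the side and scene views. I used the closer wrist-camera fit, and the contact points agreed with it.

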